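Wedge a rocking tool chest steady

ROBOT

A 6-joint arm with a two-finger parallel gripper is mounted at the origin on a cart in front of the work surface, level with it; the furniture and walls round the work are solid. World frame = base frame: x ahead of the robot, y to its left, z up, the work surface at z = 0. Lengths are in m, angles in degrees, forces in N, time in s.
With the tool pointing down it reaches from about 0.35 to 0.875 m from the base axis. Payload 4.2 kg.
Tool frame: the origin (TCP) lies midway between the tips of the shut fingers; the grasp point (between the pads) lies 19 mm behind it; z points along the fingers, y is the line along which they close (so a half turn about z gives the same grasp; the last joint's range is limited). The gripper opens to 87 mm and grips with 3 to 60 N. Pads are 19 mm wide; open, the fingers measure 117 mm over their backs; the gripper's body (75 mm by 190 mm) begins 51 mm behind the grasp point.
Start: joints at [84.718, 22.042, 0.453, 0, -68.411, -14.817], TCP at [0.215, 0.587, 0.198] pointing down, gripper open.
Joint ranges: [-179.83, 179.83], [-69.29, 118.12], [-61.27, 80.66], [-181.25, 117.63], [-171.15, -9.14], [-177.46, 177.46]. Speed limits (degrees/s): [159.86, 159.86, 180, 180, 180, 180].

INTERFACE

Orientations are given as a 3x3 rotation matrix whose columns are the frame's x, y, z axes.
In Python, from station import r, cams gives the robot as it stands.
- The arm moves only by the tool play_rows, never from a script. Its argument "commands" is text: rows parted by semicolons, each of 6 numbers parted by spaces: the shift along the world's x, y, z normalised to -1 to 1, where 1 is 30 mm, then the turn, a rotation vector about the world's x, y, z normalised to -1 to 1, where 1 is 0.15 rad. A call has 1 to 20 rows; each row shifts and turns the commanded pose from where the row before left it; what a row does not reach is not made up. A row lasts 1/10 s, in which the tool goes at most 50 mm and 8.59 degrees, less where a joint would pass 70% of its speed; a pose out of reach is approached as far as the arm can. A call with a number of a shift or a turn outside -1 to 1 is refused whole. A call with a gripper value outside its range is refused whole. "grip" is the finger opening in mm, from 0 to 87, set as the call begins (left out, the last holds). The fingers move at their own pace and stop on an object; the grip force is fixed at half the most. Time passes only in rows, so rows that do not move let the fingers close. It gives the time, the measured TCP pose, the force, the opening and the grip force at its end, in the units of the state.
- r.sense(): the state, without advancing time (a new reading comes with each control period).
- cams.capture(name): name is "scene" or "top" or "wrist"; returns (picture, depth): 384x512x3 uint8, blue, green, red; 384x512 float32, m along the optical axis (not along the pixel's ray), 0 where there is no reading.
- cams.camera_info(name): a dict with "mtx" (3x3 intrinsics, pixels), "k1" (the pictures are not rectified: a ray, as slopes to the right and down, at radius r is drawn at 1 + k1 r^2 times it, then the intrinsics apply), "R" (3x3) and "t" (3): a world point X has camera coordinates R X + t. Camera axes: x right, y down, z forward; pixel columns grow to the right and rows downward; lengths in m; the calibration is good to about 2 mm. A picture is of the moment at which its call begins: read the wrist's pose just before it. camera_info takes no time and is no camera call; for the wrist camera it gives the pose at the moment of the call.
- r.finish_job(): hands the job in; it is judged then, once.
The state is a dict: "time_s": time; "joints": joint angles; "joint_velocities": joint speeds; "effort": joint torques, N m; "tcp_pos": TCP position; "ee_rot": TCP orientation; "wrist_force": force on the tool from outside, world axes, zero at the start; "moment": the same for the moment, N m; "gripper_width": opening from 0.0 (shut) to 1.0 (fully open); "gripper_force": force on a finger pad.
Only numpy, scipy, OpenCV 4.12 (cv2) and the standard library are available. Lean on these libraries where they do the work, as an engineer would, in place of code of your own. Each camera call takes 0.05 s, during which the arm holds its last target. There are 200 camera calls.

TASK

The small grey tool chest rocks because its front-left foot is too short. With the fingertips, press down on the lid above that foot to feel it rock, then gently push the wooden wedge along the worktop, thin end first, squarely under that foot until the chest is steady and still level, and prove it by pressing firmly (about 12 N, for a moment) on the same spot again and letting go. Do not squeeze, lift or carry anything, do not shove the chest out of its place, and leave the other things alone.

Things in the scene. Friction and masses are not known exactly. Their poses are not given: they have to be found in the camera images.
- chest: Grey steel tool chest, 160 (its x) x 200 (y) x 80 mm high, about 2.5 kg, heavier at its back right; the drawer front faces its -x. Origin: centre of the footprint at the soles of the good feet. Round rubber feet, 24 mm diameter, at x = +-60, y = +-80 mm; underside 26 mm above the worktop. It starts level on three feet; the front-left foot (-60, +80; robot's side, +y) is short.
- press_spot (a point): Point on top of the flat, slippery polished lid straight above the axis of the short foot, 80 mm above the worktop, 20 mm in from the lid's front and left edges; moves with the chest. The flat sole of this foot hangs 4 to 8 mm (differs each time) clear while the chest is level. Some 3 to 7 N here tips the chest down onto it; let go, it rocks back level.
- wedge: Wooden wedge, 120 mm long, 0.1 kg, flat on the worktop left (+y) of the chest, thin end roughly towards the short foot. Origin: mid length and width, underside; x points to the tip. Tip x = +60 mm: 1.5 mm thick, 44 wide; rises evenly to 14 mm at x = -25; then a tail block 50 wide, 20 high to the flat back at x = -60. Snug with the tip 17 to 45 mm past the foot's near edge; further lifts the chest.
- block_123: Bystander: ground steel setup block 50 x 75 x 25 mm with holes; origin at the centre of its underside.
- collet: Bystander: steel collet, 26 mm across, 31 mm high; origin at the centre of its underside.
- t_nut: Bystander: dark T-nut 18 x 21 x 14 mm; origin at the centre of its underside.

How it is judged:
By the outcome, as a careful person would: the job done as asked, in the order asked, and still so for the second after the job is handed in, with the robot touching nothing.
It also fails if it takes over 64 s, if anything falls off the work surface, if the arm or the gripper's body presses on something with over 40 N, if the wrist force passes 120 N, or if a joint passes its speed limit or range.

## Working session

There is one attempt and no reset: what is moved stays moved. The work goes in short steps, Python scripts to look and compute and a tool call to move; the robot and the scene stay as the last step left them, time stands still between calls to the robot, and variables do not carry over. Pictures are saved under pics/ and viewed, at most 10 in all, crops included, and the job is handed in when it is done.

Besides the shell and the picture viewer there is one more tool, called after "Call:" as name(argument=value, ...), one argument or row to a line, values as JSON. play_rows: Moves the arm, as the interface text tells. Scaled input: -1 to 1 covers 30 mm each way for a shift and 0.15 rad each way for a turn. Its arguments: {"type":"object","properties":{"commands":{"type":"string"},"grip":{"type":"number"}},"required":["commands"]}

```bash
mkdir -p pics; ls; cat > h.py <<'E'
import numpy as np, cv2
from station import r, cams
def pts(info, depth, uv=None):
    h,w=depth.shape; K=info["mtx"]; v,u=np.mgrid[:h,:w]
    xd=(u-K[0][2])/K[0][0]; yd=(v-K[1][2])/K[1][1]
    x,y=xd.copy(),yd.copy()
    for _ in range(8):
        s=1+info["k1"]*(x*x+y*y); x,y=xd/s,yd/s
    c=np.stack([x*depth,y*depth,depth],-1)
    P=(c-np.array(info["t"]))@np.array(info["R"])
    P[depth==0]=np.nan
    return P
def ray(info,u,v,z):
    K=np.array(info["mtx"],float); xd=(u-K[0,2])/K[0,0]; yd=(v-K[1,2])/K[1,1]; x,y=xd,yd
    for _ in range(8):
        s=1+info["k1"]*(x*x+y*y); x,y=xd/s,yd/s
    R=np.array(info["R"]); o=-R.T@np.array(info["t"]); d=R.T@np.array([x,y,1.]); return o+d*(z-o[2])/d[2]
E
python3 - <<'E'
from h import *
s=r.sense(); print(s)
for n in("scene","top"):
    i=cams.camera_info(n); im,d=cams.capture(n); cv2.imwrite(f"pics/{n}0.png",im); np.savez(f"pics/{n}0.npz",im=im,d=d)
    print(n,i)
E
```

```text
pics
{'time_s': 0.0, 'joints': array([ 8.47183472e+01,  2.20916219e+01,  3.80471729e-01, -2.92386658e-02,
       -6.84132822e+01, -1.48163016e+01]), 'joint_velocities': array([ 0.01002832, -0.05814459,  0.0056839 ,  0.04885984, -0.06510051,
       -0.02543508]), 'effort': array([ 3.34339466e-04, -3.90662634e+01,  1.87402850e+01,  4.21981260e+00,
        1.09887178e-02, -1.87944984e-04]), 'tcp_pos': array([0.2145255 , 0.58632225, 0.1964547 ]), 'ee_rot': array([[ 9.39041845e-01, -3.43802212e-01, -6.72413417e-04],
       [-3.43802856e-01, -9.39039460e-01, -2.11880672e-03],
       [ 9.70277077e-05,  2.22082583e-03, -9.99997529e-01]]), 'wrist_force': array([-0.25477451, -0.47204579, -0.38189228]), 'moment': array([-0.01294514, -0.02608423,  0.00426217]), 'gripper_force': 0.0, 'gripper_width': 0.9965115236333797}
scene {'mtx': array([[428.95488198,   0.        , 252.86820768],
       [  0.        , 428.95488198, 196.57533702],
       [  0.        ,   0.        ,   1.        ]]), 'k1': -0.10736862292713872, 'R': array([[ 0.55040305, -0.8344617 , -0.02702132],
       [-0.36602829, -0.21208726, -0.90611384],
       [ 0.75038642,  0.50861838, -0.42217006]]), 't': array([-0.36808764,  0.28068237,  0.47786486])}
top {'mtx': array([[346.37781607,   0.        , 246.88046745],
       [  0.        , 346.37781607, 186.32799061],
       [  0.        ,   0.        ,   1.        ]]), 'k1': -0.05946588982466884, 'R': array([[-0.01863557, -0.99944053, -0.0277732 ],
       [-0.99663001,  0.02078821, -0.0793503 ],
       [ 0.07988327,  0.02620087, -0.99645982]]), 't': array([-0.01622825,  0.57260749,  0.8857183 ])}
```

View pics/scene0.png

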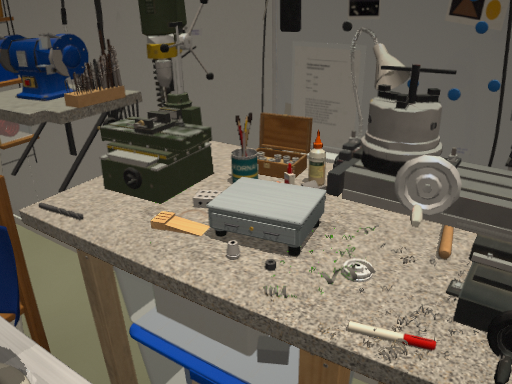

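View pics/top0.png

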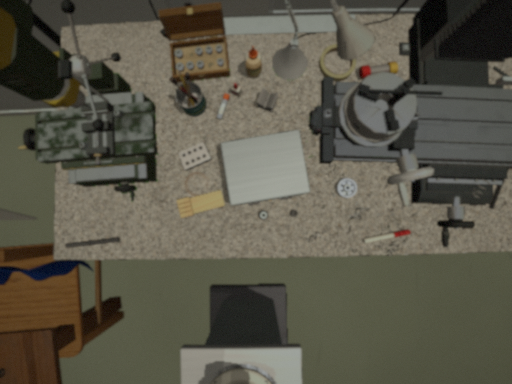

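The scene view shows the chest around (268,210) and the wedge at (180,222), with its tip pointing right towards the short foot. The block is at (205,198), the collet at (233,248) and the T-nut at (270,264). In the top view the lid corners are about (220,142), (298,131), (309,190) and (230,205). The wedge runs from (178,205) to (224,202).

```bash
cat > m.py <<'E'
from h import *
for n in("top","scene"):
    f=np.load(f"pics/{n}0.npz"); i=cams.camera_info(n); im,d=f["im"],f["d"]; P=pts(i,d)
    tab=(np.abs(P[...,2])<.01)&(P[...,0]>.35)&(P[...,0]<.7)&(np.abs(P[...,1])<.4)
    print(n,"table z",np.nanmedian(P[...,2][tab]))
    box=(P[...,0]>.3)&(P[...,0]<.75)&(P[...,1]>-.2)&(P[...,1]<.3)
    lid=box&(P[...,2]>.07)&(P[...,2]<.09)
    hsv=cv2.cvtColor(im,cv2.COLOR_BGR2HSV)
    wed=box&(hsv[...,0]>10)&(hsv[...,0]<28)&(hsv[...,1]>110)&(P[...,2]<.035)
    for nm,m in(("lid",lid),("wedge",wed)):
        m=cv2.morphologyEx(m.astype(np.uint8),cv2.MORPH_OPEN,np.ones((3,3)))
        k,l,st,_=cv2.connectedComponentsWithStats(m); 
        if k<2: print(nm,"none"); continue
        b=1+np.argmax(st[1:,4]); q=P[l==b]
        rc=cv2.minAreaRect((q[:,:2]*1000).astype(np.float32)); 
        print(nm,st[b],rc,"z",np.percentile(q[:,2],[5,50,95]).round(4)); print(cv2.boxPoints(rc).round(1).tolist())
    # other small things
    o=box&(P[...,2]>.01)&(P[...,2]<.045)&~(wed>0)
    k,l,st,c=cv2.connectedComponentsWithStats(o.astype(np.uint8))
    for b in range(1,k):
        if st[b,4]>12: q=P[l==b]; print(" obj",c[b].round(),st[b,4],np.median(q,0).round(3),q.min(0).round(3),q.max(0).round(3))
E
python3 m.py
```

```text
top table z 0.0004906766734849949
lid [ 220  130   90   75 5169] ((616.1048583984375, -72.80409240722656), (162.1548309326172, 200.3607177734375), 8.169642448425293) z [0.0777 0.0803 0.0827]
[[521.5999755859375, 14.800000190734863], [550.0999755859375, -183.5], [710.5999755859375, -160.39999389648438], [682.0999755859375, 37.900001525878906]]
wedge none
 obj [194. 156.] 502 [0.656 0.111 0.025] [0.62 0.07 0.01] [0.695 0.154 0.031]
 obj [149. 172.] 168 [0.612 0.221 0.028] [0.59  0.217 0.01 ] [0.663 0.286 0.045]
 obj [190. 206.] 401 [0.526 0.126 0.018] [0.495 0.08  0.01 ] [0.55  0.158 0.025]
 obj [263. 215.] 75 [ 0.496 -0.068  0.029] [ 0.486 -0.079  0.01 ] [ 0.51  -0.055  0.036]
 obj [294. 213.] 34 [ 0.5   -0.148  0.014] [ 0.492 -0.158  0.012] [ 0.508 -0.139  0.018]
scene table z -0.0008175638398090375
lid [ 206  177  120   49 3637] ((613.2388305664062, -73.48483276367188), (160.6116943359375, 200.34152221679688), 8.02784252166748) z [0.0748 0.0791 0.0802]
[[519.7000122070312, 14.5], [547.7000122070312, -183.89999389648438], [706.7000122070312, -161.5], [678.7999877929688, 36.9000015258
[... 206 characters left out ...]
0312, 33.20000076293945], [568.2999877929688, 45.099998474121094], [540.5, 160.1999969482422]]
 obj [167. 186.] 828 [0.622 0.224 0.027] [0.564 0.217 0.01 ] [0.75  0.299 0.045]
 obj [205. 196.] 288 [0.644 0.121 0.024] [0.62  0.093 0.01 ] [0.685 0.155 0.026]
 obj [266. 233.] 931 [ 0.542 -0.121  0.035] [ 0.522 -0.181  0.01 ] [0.698 0.013 0.045]
 obj [232. 248.] 160 [ 0.49  -0.072  0.023] [ 0.482 -0.08   0.01 ] [ 0.505 -0.059  0.032]
 obj [270. 262.] 57 [ 0.499 -0.15   0.013] [ 0.49  -0.159  0.01 ] [ 0.509 -0.14   0.015]
 obj [265. 289.] 23 [ 0.427 -0.184  0.012] [ 0.422 -0.189  0.01 ] [ 0.433 -0.176  0.017]
 obj [270. 290.] 19 [ 0.429 -0.192  0.015] [ 0.425 -0.196  0.01 ] [ 0.436 -0.188  0.016]
```

Call:
play_rows(
  commands="0.2 -1 0.33 0 0 -0.345;0.2 -1 0.33 0 0 -0.345;0.2 -1 0.33 0 0 -0.345;0.2 -1 0.33 0 0 -0.345;0.2 -1 0.33 0 0 -0.345;0.2 -1 0.33 0 0 -0.345;0.2 -1 0.33 0 0 -0.345;0.2 -1 0.33 0 0 -0.345;0.2 -1 0.33 0 0 -0.345;0.2 -1 0.33 0 0 -0.345;1 -0.85 -0.1 0 0 -0.345;1 -0.85 -0.1 0 0 -0.345;1 -0.85 -0.1 0 0 -0.345;1 -0.85 -0.1 0 0 -0.345;1 -0.85 -0.1 0 0 -0.345;1 -0.85 -0.1 0 0 -0.345;1 -0.85 -0.1 0 0 -0.345;1 -0.85 -0.1 0 0 -0.345;1 -0.85 -0.1 0 0 -0.345;0 0 0 0 0 0",
  grip=0,
)

```text
time_s: 2.1
tcp_pos: [0.5466, 0.0548, 0.2673]
ee_rot: [[0.229, -0.973, -0.003], [-0.973, -0.229, -0.002], [0.001, 0.003, -1.0]]
wrist_force: [0.3, -0.5, -0.3]
gripper_width: 0.009
gripper_force: 0.0
```

```bash
python3 - <<'E'
from h import *
s=r.sense(); print(s["tcp_pos"],s["ee_rot"].round(3),s["gripper_width"],s["wrist_force"])
i=cams.camera_info("wrist"); im,d=cams.capture("wrist"); cv2.imwrite("pics/w1.png",im); np.savez("pics/w1.npz",im=im,d=d,**{k:np.array(v) for k,v in i.items()})
f=np.load("pics/top0.npz");P=pts(cams.camera_info("top"),f["d"])
v=(P[...,0]>.5)&(P[...,0]<.72)&(P[...,1]>.17)&(P[...,1]<.33)&(P[...,2]>.03)
q=P[v]
for lo in(.03,.06,.08,.1): 
    w=q[q[:,2]>lo]; print(lo,len(w),len(w) and (w.min(0).round(3),w.max(0).round(3)))
E
```

```text
[0.54656315 0.05477269 0.26729655] [[ 0.229 -0.973 -0.003]
 [-0.973 -0.229 -0.002]
 [ 0.001  0.003 -1.   ]] 0.00851201693791341 [ 0.25461375 -0.53135592 -0.31120474]
0.03 6636 (array([0.538, 0.181, 0.03 ]), array([0.72 , 0.33 , 0.533]))
0.06 6455 (array([0.538, 0.181, 0.06 ]), array([0.72 , 0.33 , 0.533]))
0.08 6226 (array([0.564, 0.181, 0.08 ]), array([0.72 , 0.33 , 0.533]))
0.1 5810 (array([0.593, 0.181, 0.1  ]), array([0.72 , 0.33 , 0.533]))
```

View pics/w1.png

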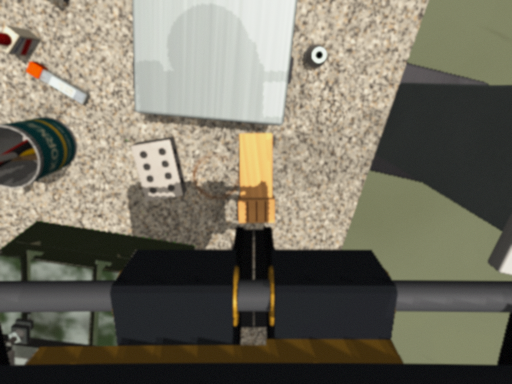

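The wrist view shows the lid's near-left edge from (134,112) to (285,123). The wedge runs from its tip at (256,132) to its back at (257,222), and the block is at (157,168). A green machine base is at lower left. The gripper body lies along image x, which is tool y.

```bash
cat > m2.py <<'E'
from h import *
import sys
def wl(fn,show=True):
    f=np.load(fn); i={k:f[k] for k in("mtx","R","t")}; i["k1"]=float(f["k1"]); im,d=f["im"],f["d"]; P=pts(i,d)
    hsv=cv2.cvtColor(im,cv2.COLOR_BGR2HSV)
    m=(hsv[...,0]>8)&(hsv[...,0]<28)&(hsv[...,1]>100)&(np.abs(P[...,2]-.01)<.025)&(P[...,0]<.62)&(P[...,0]>.45)&(P[...,1]<.22)
    m=cv2.morphologyEx(m.astype(np.uint8),cv2.MORPH_CLOSE,np.ones((5,5)))
    k,l,st,_=cv2.connectedComponentsWithStats(m); b=1+np.argmax(st[1:,4]); print("wedge",st[b])
    # edges by row: rays onto the top surface height, iterated using the along-axis model
    res=[]
    vs=range(st[b,1]+3,st[b,1]+st[b,3]-3,3)
    for v in vs:
        u=np.where(l[v]==b)[0]; zz=np.nanmedian(P[v,u,2]); res.append([(ray(i,u.min()-.5,v,zz)[:2]+ray(i,u.max()+.5,v,zz)[:2])/2*1000,np.linalg.norm(ray(i,u.min()-.5,v,zz)-ray(i,u.max()+.5,v,zz))*1000,zz*1000])
    c=np.array([x[0] for x in res]); L=cv2.fitLine(c.astype(np.float32),cv2.DIST_HUBER,0,.01,.01).ravel()
    print("w,z",[(round(x[1]),round(x[2])) for x in res][::3])
    dr=L[:2] if L[1]<0 else -L[:2]
    u=np.where(l[st[b,1]+1]==b)[0].mean(); tip=ray(i,u,st[b,1]-.5,.0015)[:2]*1000
    vb=st[b,1]+st[b,3]; u=np.where(l[vb-2]==b)[0].mean(); back=ray(i,u,vb-.5,.02)[:2]*1000
    tipL=L[2:]+dr*((tip-L[2:])@dr); backL=L[2:]+dr*((back-L[2:])@dr)
    print("heading",np.degrees(np.arctan2(dr[1],dr[0])).round(2),"tip",tipL.round(1),"back",backL.round(1),"len",np.linalg.norm(tipL-backL).round(1))
    lid=(np.abs(P[...,2]-.08)<.008)&(P[...,0]>.45)&(P[...,1]<.08)
    n,ll,st2,_=cv2.connectedComponentsWithStats(cv2.morphologyEx(lid.astype(np.uint8),cv2.MORPH_OPEN,np.ones((5,5)))); q=P[ll==1+np.argmax(st2[1:,4])]
    hull=cv2.convexHull((q[:,:2]*1000).astype(np.float32)); print("lid", cv2.approxPolyDP(hull,6,True)[:,0].round(1).tolist(),"z",np.median(q[:,2]).round(4))
    A=np.c_[q[:,:2]-q[:,:2].mean(0),np.ones(len(q))]; print("tilt mrad",(np.linalg.lstsq(A,q[:,2],rcond=None)[0][:2]*1000).round(2))
    return i,im,P
if __name__=="__main__": wl(sys.argv[1])
E
python3 m2.py pics/w1.npz; python3 - <<'E'
from h import *
for n in("top","w1"):
    f=np.load(f"pics/{n}0.npz" if n=="top" else "pics/w1.npz"); i=cams.camera_info("top") if n=="top" else dict(mtx=f["mtx"],k1=float(f["k1"]),R=f["R"],t=f["t"])
    P=pts(i,f["d"])
    for x in np.arange(.5,.66,.02):
        o=[]
        for lo in(.02,.05,.08,.12):
            q=P[(P[...,0]>x)&(P[...,0]<x+.02)&(P[...,1]>.165)&(P[...,1]<.35)&(P[...,2]>lo)&(P[...,2]<.25)]
            o.append(q[:,1].min().round(3) if len(q)>3 else None)
        print(n,x.round(2),o)
E
```

```text
wedge [ 237  132   38   92 3157]
w,z [(44, 1), (45, 2), (45, 4), (45, 6), (45, 7), (45, 9), (44, 11), (48, 14), (51, 19), (51, 19)]
heading -76.7 tip [546.1  38.9] back [518.  157.5] len 121.9
lid [[694.7000122070312, -67.30000305175781], [677.5, 36.20000076293945], [522.9000244140625, 10.600000381469727], [540.4000244140625, -104.0]] z 0.0784
tilt mrad [ 2.75 -1.76]
top 0.5 [None, None, None, None]
top 0.52 [None, None, None, None]
top 0.54 [np.float64(0.258), np.float64(0.258), None, None]
top 0.56 [np.float64(0.254), np.float64(0.254), np.float64(0.262), None]
top 0.58 [np.float64(0.217), np.float64(0.219), np.float64(0.219), None]
top 0.6 [np.float64(0.217), np.float64(0.219), np.float64(0.219), np.float64(0.296)]
top 0.62 [np.float64(0.215), np.float64(0.215), np.float64(0.215), np.float64(0.267)]
top 0.64 [np.float64(0.181), np.float64(0.181), np.float64(0.181), np.float64(0.181)]
top 0.66 [np.float64(0.182), np.float64(0.182), np.float64(0.182), np.float64(0.182)]
w1 0.5 [None, None, None, None]
w1 0.52 [None, None, None, None]
w1 0.54 [None, None, None, None]
w1 0.56 [None, None, None, None]
w1 0.58 [None, None, None, None]
w1 0.6 [None, None, None, None]
w1 0.62 [np.float64(0.221), None, None, None]
w1 0.64 [np.float64(0.183), np.float64(0.183), np.float64(0.183), np.float64(0.183)]
w1 0.66 [np.float64(0.183), np.float64(0.183), np.float64(0.183), np.float64(0.183)]
```

```bash
python3 - <<'E'
from h import *
i=cams.camera_info("wrist"); s=r.sense(); R=np.array(i["R"]); print("cam in tool",s["ee_rot"].T@(-R.T@i["t"]-s["tcp_pos"]), "axis",s["ee_rot"].T@R[2])
for n in("top","scene"):
    P=pts(cams.camera_info(n),np.load(f"pics/{n}0.npz")["d"])
    for x in np.arange(.54,.66,.02):
        print(n,x.round(2),[(lambda q: np.percentile(q,[10,50,97]).round(3).tolist() if len(q)>2 else None)(P[...,2][(P[...,0]>x)&(P[...,0]<x+.02)&(P[...,1]>y)&(P[...,1]<y+.02)&(P[...,2]>.01)]) for y in(.19,.21,.23,.25)])
E
cat > /dev/null; python3 -c "
import cv2
a=cv2.imread('pics/scene0.png')[130:270,60:260]; b=cv2.imread('pics/top0.png')[90:230,40:240]
cv2.imwrite('pics/c1.png',cv2.resize(cv2.vconcat([a,b]),None,fx=2.1,fy=2.1,interpolation=cv2.INTER_CUBIC))"
```

```text
cam in tool [ 0.08258831  0.00097572 -0.1856097 ] axis [-0.30259062 -0.00126172  0.95311978]
top 0.54 [None, None, None, [0.063, 0.067, 0.069]]
top 0.56 [None, None, None, [0.059, 0.071, 0.086]]
top 0.58 [None, [0.025, 0.062, 0.092], [0.022, 0.067, 0.1], [0.027, 0.084, 0.103]]
top 0.6 [None, [0.023, 0.067, 0.093], [0.086, 0.09, 0.103], [0.098, 0.101, 0.104]]
top 0.62 [None, [0.025, 0.087, 0.115], [0.088, 0.112, 0.117], [0.1, 0.113, 0.18]]
top 0.64 [[0.132, 0.153, 0.36], [0.034, 0.152, 0.366], [0.116, 0.152, 0.156], [0.122, 0.152, 0.156]]
scene 0.54 [None, None, None, [0.06, 0.064, 0.068]]
scene 0.56 [None, None, None, [0.049, 0.066, 0.084]]
scene 0.58 [None, [0.018, 0.05, 0.089], [0.019, 0.052, 0.09], [0.018, 0.056, 0.1]]
scene 0.6 [None, [0.019, 0.052, 0.091], [0.089, 0.091, 0.102], [0.087, 0.1, 0.145]]
scene 0.62 [None, [0.021, 0.068, 0.113], [0.091, 0.102, 0.114], [0.087, 0.106, 0.163]]
scene 0.64 [[0.122, 0.141, 0.359], [0.027, 0.099, 0.361], [0.115, 0.135, 0.153], [0.115, 0.136, 0.154]]
```

View pics/c1.png

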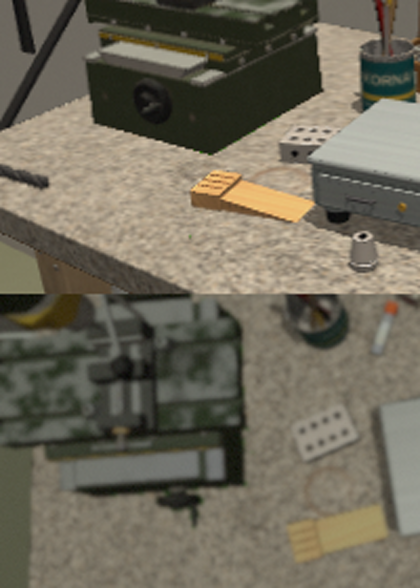

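The corner of the machine base (about x≥0.585, y≥0.217, 90 mm high) limits the space behind the wedge, so I will lean the tool forward for the push. First I press on the lid.

Call:
play_rows(
  commands="-0.05 -0.95 -0.9 0 0 -0.31;-0.05 -0.95 -0.9 0 0 -0.31;0 0 -0.9 0 0 0;0 0 -0.9 0 0 0;0 0 -0.9 0 0 0;0 0 -0.9 0 0 0;0 0 0 0 0 0;0 0 0 0 0 0",
)

```text
time_s: 2.95
tcp_pos: [0.5417, 0.0009, 0.1082]
ee_rot: [[0.145, -0.989, 0.0], [-0.989, -0.145, -0.0], [0.001, -0.0, -1.0]]
wrist_force: [0.2, -0.3, 0.4]
gripper_width: 0.006
gripper_force: 0.0
```

```bash
cat > look.py <<'E'
from h import *
import sys
s=r.sense(); print(s["time_s"],s["tcp_pos"].round(4),np.degrees(np.arctan2(s["ee_rot"][1,0],s["ee_rot"][0,0])).round(2),s["wrist_force"].round(2))
i=cams.camera_info("wrist"); im,d=cams.capture("wrist"); n=sys.argv[1]; cv2.imwrite(f"pics/{n}.png",im); np.savez(f"pics/{n}.npz",im=im,d=d,**{k:np.array(v) for k,v in i.items()})
E
python3 look.py w2
```

```text
2.95 [0.5417 0.0009 0.1082] -81.68 [ 0.24 -0.34  0.38]
```

View pics/w2.png

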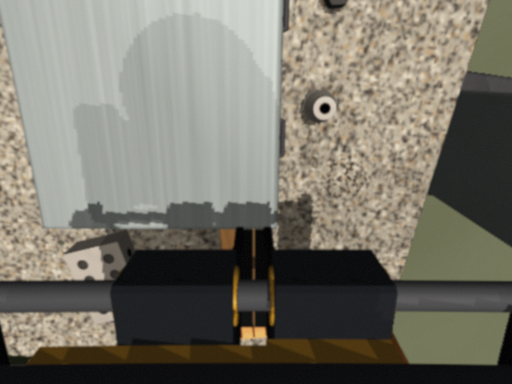

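The near lid corner shows at (278,228), with the fingertips at about (253,230) overlapping that edge.

```bash
python3 - <<'E'
from h import *
f=np.load("pics/w2.npz"); i=dict(mtx=f["mtx"],k1=float(f["k1"]),R=f["R"],t=f["t"])
c=ray(i,278,227,.08);a=ray(i,45,227,.08);b=ray(i,281,60,.08); print(c,a,b)
ex=(a-c)[:2]/np.linalg.norm((a-c)[:2]); ey=-(b-c)[:2]/np.linalg.norm((b-c)[:2]); print(np.degrees(np.arctan2(ex[1],ex[0])),np.degrees(np.arctan2(ey[1],ey[0]))-90)
print("spot",c[:2]+.02*ex-.02*ey)
P=pts(i,f["d"]); print(np.nanmedian(P[100:200,100:250,2]))
E
```

```text
[0.5225608  0.01171028 0.08      ] [0.6765     0.03414318 0.08      ] [ 0.5384239  -0.09242058  0.08      ]
8.2911092380494 8.661737942295048
spot [ 0.54536377 -0.00517756]
0.07848930211422743
```

Call:
play_rows(
  commands="0.08 -0.15 -0.4 0 0 0;0 0 -0.4 0 0 0;0 0 -0.04 0 0 0;0 0 -0.03 0 0 0;0 0 -0.03 0 0 0;0 0 0 0 0 0",
)

```text
time_s: 3.6
tcp_pos: [0.5443, -0.004, 0.0807]
ee_rot: [[0.143, -0.99, 0.0], [-0.99, -0.143, 0.0], [0.0, -0.0, -1.0]]
wrist_force: [0.3, 0.5, -0.2]
gripper_width: 0.005
gripper_force: 0.0
```

Call:
play_rows(
  commands="0 0 -0.03 0 0 0;0 0 -0.03 0 0 0;0 0 0 0 0 0",
)

```text
time_s: 3.9
tcp_pos: [0.5441, -0.0041, 0.0787]
ee_rot: [[0.143, -0.99, -0.0], [-0.99, -0.143, 0.0], [-0.0, 0.0, -1.0]]
wrist_force: [-0.1, 0.1, -0.9]
gripper_width: 0.008
gripper_force: 0.0
```

Call:
play_rows(
  commands="0 0 -0.03 0 0 0;0 0 -0.03 0 0 0;0 0 0 0 0 0",
)

```text
time_s: 4.2
tcp_pos: [0.544, -0.0041, 0.0768]
ee_rot: [[0.143, -0.99, -0.0], [-0.99, -0.143, -0.0], [-0.0, 0.0, -1.0]]
wrist_force: [0.0, 0.8, -0.5]
gripper_width: 0.006
gripper_force: 0.0
```

Call:
play_rows(
  commands="0 0 -0.03 0 0 0;0 0 -0.03 0 0 0;0 0 0 0 0 0",
)

```text
time_s: 4.5
tcp_pos: [0.544, -0.0041, 0.075]
ee_rot: [[0.143, -0.99, -0.0], [-0.99, -0.143, -0.0], [0.0, 0.0, -1.0]]
wrist_force: [-0.1, -0.1, -0.2]
gripper_width: 0.006
gripper_force: 0.0
```

Call:
play_rows(
  commands="0 0 -0.03 0 0 0;0 0 -0.03 0 0 0;0 0 0 0 0 0",
)

```text
time_s: 4.8
tcp_pos: [0.544, -0.0041, 0.0732]
ee_rot: [[0.143, -0.99, -0.0], [-0.99, -0.143, -0.0], [0.0, 0.0, -1.0]]
wrist_force: [-0.1, 0.2, 0.4]
gripper_width: 0.006
gripper_force: 0.0
```

```bash
python3 look.py w3; python3 - <<'E'
from h import *
im,d=cams.capture("scene"); cv2.imwrite("pics/s3.png",cv2.resize(im[150:280,150:350],None,fx=3,fy=3,interpolation=cv2.INTER_CUBIC))
np.savez("pics/s3.npz",im=im,d=d)
a=np.load("pics/scene0.npz")["d"]; i=cams.camera_info("scene"); P0=pts(i,a);P=pts(i,d)
m=(np.abs(P0[...,2]-.08)<.004)&(P0[...,0]>.5)&(P0[...,1]<.05)&(np.abs(P[...,2]-.08)<.015)
q=P0[m];dz=(P-P0)[m][:,2]; print("dz fit",np.linalg.lstsq(np.c_[q[:,:2]-q[:,:2].mean(0),np.ones(len(q))],dz,rcond=None)[0]*1000)
E
```

```text
4.8 [ 0.544  -0.0041  0.0732] -81.77 [-0.07  0.23  0.45]
dz fit [ 0.08413929  0.09787907 -0.00510361]
```

View pics/s3.png

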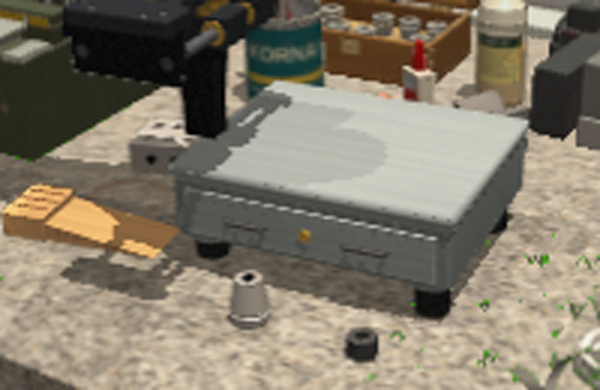

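```bash
python3 - <<'E'
from h import *
f=np.load("pics/w3.npz"); wi=dict(mtx=f["mtx"],k1=float(f["k1"]),R=f["R"],t=f["t"])
def proj(i,X):
    c=np.array(i["R"])@X+i["t"]; x=c[:2]/c[2]; x=x*(1+i["k1"]*(x@x)); return (np.array(i["mtx"])@[*x,1])[:2].round(1)
si=cams.camera_info("scene"); s=r.sense()
for z in(.0732,.08,.1,.13): X=np.array([*s["tcp_pos"][:2],z]); a=proj(si,X); print(z,a,(a-[150,150])*3,"wrist",proj(wi,X))
print("foot",(proj(si,np.array([.544,-.0035,.005]))-[150,150])*3)
P=pts(si,np.load("pics/s3.npz")["d"]); print("scene pt of tip px",P[150+110//3,150+205//3],P[150+130//3,150+205//3],P[150+140//3,150+205//3])
Pw=pts(wi,f["d"]); 
for px in((245,253),(235,253),(228,253),(222,253)): print(px,Pw[px])
E
```

```text
0.0732 [219.1 204.6] [207.3 163.8] wrist [251.7 225.8]
0.08 [218.9 201.6] [206.7 154.8] wrist [251.6 230.7]
0.1 [218.3 192.4] [204.9 127.2] wrist [251.4 247.4]
0.13 [217.4 178.3] [202.2  84.9] wrist [251.  280.4]
foot [212.7 252.9]
scene pt of tip px [ 0.53451241 -0.01222625  0.11910322] [ 0.53412819 -0.01138167  0.10429557] [0.56388746 0.01343064 0.08013147]
(245, 253) [ 0.54455526 -0.01291774  0.11460068]
(235, 253) [ 0.54448744 -0.01228541  0.10266745]
(228, 253) [ 0.54358746 -0.00575438  0.07978191]
(222, 253) [ 0.54407854 -0.009139    0.07921718]
```

View pics/w3.png

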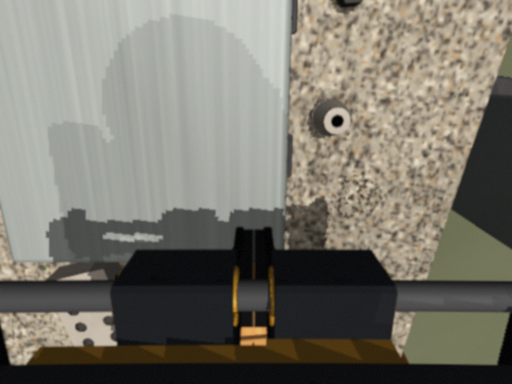

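The view shows the visible fingertips still about 20 mm above the lid: the depth at (253,235) is still finger at z≈0.10. So I descend gently until I feel contact.

Call:
play_rows(
  commands="0 0 -0.06 0 0 0;0 0 -0.06 0 0 0;0 0 -0.06 0 0 0;0 0 0 0 0 0",
)

```text
time_s: 5.3
tcp_pos: [0.5439, -0.0041, 0.0676]
ee_rot: [[0.143, -0.99, -0.001], [-0.99, -0.143, -0.0], [0.0, 0.001, -1.0]]
wrist_force: [0.1, 0.4, -1.0]
gripper_width: 0.007
gripper_force: 0.0
```

Call:
play_rows(
  commands="0 0 -0.05 0 0 0;0 0 -0.05 0 0 0;0 0 -0.05 0 0 0;0 0 0 0 0 0",
)

```text
time_s: 5.7
tcp_pos: [0.5439, -0.0041, 0.0632]
ee_rot: [[0.143, -0.99, -0.001], [-0.99, -0.143, -0.0], [-0.0, 0.001, -1.0]]
wrist_force: [-0.8, -0.1, -0.9]
gripper_width: 0.005
gripper_force: 0.0
```

Call:
play_rows(
  commands="0 0 -0.03 0 0 0;0 0 -0.03 0 0 0;0 0 -0.03 0 0 0;0 0 0 0 0 0",
)

```text
time_s: 6.1
tcp_pos: [0.544, -0.0041, 0.0606]
ee_rot: [[0.143, -0.99, -0.0], [-0.99, -0.143, -0.0], [0.0, 0.0, -1.0]]
wrist_force: [0.9, -0.6, 0.5]
gripper_width: 0.006
gripper_force: 0.0
```

```bash
cat > tip.py <<'E'
from h import *
s=r.sense(); print(s["tcp_pos"].round(4))
for n in("scene","wrist"):
    i=cams.camera_info(n); im,d=cams.capture(n); P=pts(i,d)
    D=np.linalg.norm(P[...,:2]-s["tcp_pos"][:2],axis=-1)
    m=(D<.022)&(P[...,2]>.083)&(im.max(-1)<70)
    v,u=np.where(m); z=P[...,2][m]; print(n,"lowest finger z",np.sort(z)[:8].round(4),"of",len(z))
    lid=(D<.05)&(np.abs(P[...,2]-.08)<.02)&(P[...,1]<.01)
    print("  z near", np.percentile(P[...,2][lid],[5,50,95]).round(4))
    if n=="wrist": c=P[200:250,253,:]; print(c[::4].round(3).tolist())
    cv2.imwrite(f"pics/tip_{n}.png",im)
E
python3 tip.py
```

```text
[ 0.544  -0.0041  0.0606]
scene lowest finger z [0.0855 0.0855 0.0858 0.0858 0.0859 0.086  0.0864 0.0867] of 829
  z near [0.0624 0.079  0.0944]
wrist lowest finger z [0.0831 0.0834 0.0836 0.0837 0.0838 0.0839 0.0839 0.0839] of 2428
  z near [0.0774 0.0785 0.0803]
[[0.547, -0.026, 0.077], [0.546, -0.024, 0.078], [0.546, -0.022, 0.079], [0.546, -0.02, 0.079], [0.545, -0.017, 0.078], [0.545, -0.015, 0.078], [0.545, -0.013, 0.079], [0.544, -0.01, 0.077], [0.545, -0.013, 0.087], [0.545, -0.012, 0.091], [0.545, -0.012, 0.096], [0.545, -0.012, 0.1], [0.545, -0.013, 0.105]]
```

Call:
play_rows(
  commands="0 0 -0.03 0 0 0;0 0 -0.03 0 0 0;0 0 0 0 0 0",
)

```text
time_s: 6.5
tcp_pos: [0.544, -0.0041, 0.0588]
ee_rot: [[0.143, -0.99, -0.0], [-0.99, -0.143, -0.0], [-0.0, 0.0, -1.0]]
wrist_force: [0.7, 0.8, 0.2]
gripper_width: 0.006
gripper_force: 0.0
```

Call:
play_rows(
  commands="0 0 -0.03 0 0 0;0 0 0 0 0 0",
)

```text
time_s: 6.7
tcp_pos: [0.544, -0.0041, 0.0579]
ee_rot: [[0.143, -0.99, -0.0], [-0.99, -0.143, -0.0], [-0.0, 0.0, -1.0]]
wrist_force: [0.2, -0.5, -0.5]
gripper_width: 0.004
gripper_force: 0.0
```

Call:
play_rows(
  commands="0 0 -0.03 0 0 0;0 0 0 0 0 0",
)

```text
time_s: 6.9
tcp_pos: [0.5441, -0.0041, 0.057]
ee_rot: [[0.143, -0.99, -0.0], [-0.99, -0.143, -0.0], [-0.0, 0.0, -1.0]]
wrist_force: [0.9, 0.0, -0.0]
gripper_width: 0.003
gripper_force: 0.0
```

Call:
play_rows(
  commands="0 0 -0.03 0 0 0;0 0 0 0 0 0",
)

```text
time_s: 7.1
tcp_pos: [0.544, -0.0041, 0.0561]
ee_rot: [[0.143, -0.99, -0.0], [-0.99, -0.143, -0.0], [-0.0, 0.0, -1.0]]
wrist_force: [0.3, -0.7, 0.3]
gripper_width: 0.005
gripper_force: 0.0
```

Call:
play_rows(
  commands="0 0 -0.03 0 0 0;0 0 0 0 0 0",
)

```text
time_s: 7.3
tcp_pos: [0.5443, -0.0041, 0.0554]
ee_rot: [[0.143, -0.99, 0.0], [-0.99, -0.143, -0.0], [0.0, -0.0, -1.0]]
wrist_force: [-1.0, -0.3, 1.1]
gripper_width: 0.007
gripper_force: 0.4
```

Call:
play_rows(
  commands="0 0 -0.03 0 0 0;0 0 0 0 0 0",
)

```text
time_s: 7.5
tcp_pos: [0.5443, -0.004, 0.0548]
ee_rot: [[0.143, -0.99, 0.0], [-0.99, -0.143, -0.0], [0.0, -0.0, -1.0]]
wrist_force: [-0.6, 0.8, 2.1]
gripper_width: 0.006
gripper_force: 1.8
```

Call:
play_rows(
  commands="0 0 -0.03 0 0 0;0 0 0 0 0 0",
)

```text
time_s: 7.7
tcp_pos: [0.5442, -0.0039, 0.0538]
ee_rot: [[0.143, -0.99, 0.0], [-0.99, -0.143, 0.0], [-0.0, -0.0, -1.0]]
wrist_force: [-1.5, 0.4, 5.3]
gripper_width: 0.005
gripper_force: 2.5
```

```bash
python3 tip.py
```

```text
[ 0.5442 -0.0039  0.0538]
scene lowest finger z [0.0831 0.0832 0.0832 0.0836 0.0837 0.0841 0.0841 0.0842] of 783
  z near [0.062  0.0779 0.0947]
wrist lowest finger z [0.083  0.083  0.0832 0.0832 0.0833 0.0833 0.0833 0.0834] of 2252
  z near [0.0761 0.0774 0.0848]
[[0.547, -0.028, 0.078], [0.547, -0.026, 0.076], [0.546, -0.024, 0.077], [0.546, -0.022, 0.078], [0.546, -0.02, 0.077], [0.545, -0.017, 0.077], [0.545, -0.016, 0.078], [0.545, -0.014, 0.078], [0.545, -0.013, 0.081], [0.545, -0.013, 0.085], [0.545, -0.012, 0.089], [0.545, -0.013, 0.094], [0.545, -0.012, 0.097]]
```

Contact comes at TCP z≈0.0557 with the lid at 0.080, so the real tips stand about 24 mm above the reported TCP. I keep pressing.

Call:
play_rows(
  commands="0 0 -0.05 0 0 0;0 0 0 0 0 0",
)

```text
time_s: 8.0
tcp_pos: [0.5442, -0.004, 0.0521]
ee_rot: [[0.143, -0.99, 0.0], [-0.99, -0.143, 0.0], [-0.0, -0.0, -1.0]]
wrist_force: [-1.7, 1.6, 5.7]
gripper_width: 0.002
gripper_force: 2.6
```

Call:
play_rows(
  commands="0 0 -0.05 0 0 0;0 0 0 0 0 0",
)

```text
time_s: 8.2
tcp_pos: [0.5441, -0.004, 0.0506]
ee_rot: [[0.143, -0.99, -0.0], [-0.99, -0.143, 0.0], [-0.0, 0.0, -1.0]]
wrist_force: [-2.1, 1.3, 5.2]
gripper_width: 0.002
gripper_force: 2.6
```

Call:
play_rows(
  commands="0 0 -0.05 0 0 0;0 0 0 0 0 0",
)

```text
time_s: 8.4
tcp_pos: [0.5442, -0.004, 0.0494]
ee_rot: [[0.144, -0.99, 0.0], [-0.99, -0.144, -0.0], [0.0, 0.0, -1.0]]
wrist_force: [-1.3, 1.3, 6.6]
gripper_width: 0.006
gripper_force: 3.1
```

Call:
play_rows(
  commands="0 0 -0.03 0 0 0;0 0 0 0 0 0",
)

```text
time_s: 8.6
tcp_pos: [0.5441, -0.004, 0.0492]
ee_rot: [[0.144, -0.99, 0.0], [-0.99, -0.144, -0.0], [0.0, -0.0, -1.0]]
wrist_force: [-4.1, 2.0, 10.2]
gripper_width: -0.003
gripper_force: 5.4
```

Call:
play_rows(
  commands="0 0 -0.03 0 0 0;0 0 0 0 0 0",
)

```text
time_s: 8.8
tcp_pos: [0.5441, -0.004, 0.0491]
ee_rot: [[0.144, -0.99, 0.0], [-0.99, -0.144, -0.0], [0.0, -0.0, -1.0]]
wrist_force: [-6.2, 2.2, 14.6]
gripper_width: 0.009
gripper_force: 7.6
```

The chest rocked about 5.5 mm at roughly 5.5 N and then bottomed out, so the gap is about 5–6 mm. I release and back off above.

Call:
play_rows(
  commands="0 0 0.07 0 0 0;0 0 0.1 0 0 0;0 0 0.1 0 0 0;0 0 0.15 0 0 0;0 0 0.3 0 0 0;0 0 0.8 0 0 0;0 0.5 0.8 0 0 0;-0.1 1 0.5 0 0 0;-0.2 1 0.5 0 0 0;-0.2 1 0.5 0 0 0;-0.2 1 0 0 0 0;-0.2 1 0 0 0 0;0 0.8 0 0 0 0;0 0 0 0 0 0;0 0 0 0 0 0",
  grip=0,
)

```text
time_s: 10.3
tcp_pos: [0.5167, 0.185, 0.1618]
ee_rot: [[0.144, -0.99, -0.001], [-0.99, -0.144, -0.0], [0.0, 0.001, -1.0]]
wrist_force: [-0.5, -0.8, 0.3]
gripper_width: 0.005
gripper_force: 0.0
```

Call:
play_rows(
  commands="0 0 0 0 0 0;0 0 0 0 0 0;0 0 0 0 0 0",
  grip=18,
)

```text
time_s: 10.6
tcp_pos: [0.5172, 0.1841, 0.1619]
ee_rot: [[0.142, -0.99, -0.0], [-0.99, -0.142, -0.0], [0.0, 0.0, -1.0]]
wrist_force: [0.4, -0.5, -0.4]
gripper_width: 0.169
gripper_force: 0.0
```

```bash
python3 look.py w4; python3 m2.py pics/w4.npz; python3 - <<'E'
from h import *
s=r.sense(); R=s["ee_rot"]; print(s["gripper_width"])
im,d=cams.capture("scene"); np.savez("pics/s4.npz",im=im,d=d); i=cams.camera_info("scene"); P=pts(i,d)
T=(P-s["tcp_pos"])@R
m=(np.abs(T[...,0])<.06)&(np.abs(T[...,1])<.12)&(T[...,2]<.03)&(T[...,2]>-.16)
for lo in np.arange(-.13,.03,.008):
    k=m&(T[...,2]>lo)&(T[...,2]<lo+.008); q=T[k]; print(lo.round(3),len(q),len(q)>3 and (q[:,:2].min(0).round(3),q[:,:2].max(0).round(3)))
a=pts(i,np.load("pics/scene0.npz")["d"])
mm=(np.abs(a[...,2]-.08)<.004)&(a[...,0]>.5)&(a[...,1]<.05)&(np.abs(P[...,2]-.08)<.015)
q=a[mm];dz=(P-a)[mm][:,2]; print("dz fit",np.linalg.lstsq(np.c_[q[:,:2]-q[:,:2].mean(0),np.ones(len(q))],dz,rcond=None)[0]*1000)
cv2.imwrite("pics/s4.png",cv2.resize(im[60:280,120:350],None,fx=2.6,fy=2.6,interpolation=cv2.INTER_CUBIC))
E
```

```text
10.6 [0.5172 0.1841 0.1619] -81.83 [ 0.36 -0.46 -0.39]
wedge [ 220    0   63  141 6834]
w,z [(27, 0), (45, 1), (45, 2), (44, 3), (44, 5), (44, 6), (44, 7), (44, 8), (45, 9), (47, 10), (44, 12), (48, 18), (50, 18), (51, 18), (50, 18)]
heading -76.42 tip [546.1  40. ] back [517.7 157.5] len 120.8
0.18356541339538857
-0.13 324 (array([-0.038, -0.092]), array([0.04 , 0.096]))
-0.122 385 (array([-0.038, -0.094]), array([0.041, 0.095]))
-0.114 419 (array([-0.036, -0.085]), array([0.041, 0.089]))
-0.106 280 (array([-0.036, -0.087]), array([0.041, 0.089]))
-0.098 122 (array([-0.034, -0.085]), array([0.037, 0.089]))
-0.09 71 (array([-0.011, -0.024]), array([0.014, 0.028]))
-0.082 94 (array([-0.011, -0.025]), array([0.014, 0.026]))
-0.074 96 (array([-0.011, -0.023]), array([0.014, 0.025]))
-0.066 82 (array([-0.009, -0.02 ]), array([0.014, 0.023]))
-0.058 71 (array([-0.009, -0.015]), array([0.014, 0.021]))
-0.05 66 (array([-0.009, -0.014]), array([0.013, 0.02 ]))
-0.042 73 (array([-0.01 , -0.016]), array([0.013, 0.019]))
-0.034 73 (array([-0.011, -0.016]), array([0.013, 0.019]))
-0.026 16 (array([-0.011, -0.013]), array([0.014, 0.018]))
-0.018 0 False
-0.01 0 False
-0.002 0 False
0.006 0 False
0.014 0 False
0.022 0 False
dz fit [ 0.25218192  0.06911466 -0.02636957]Traceback (most recent call last):
  File "m2.py", line 26, in <module>
    if __name__=="__main__": wl(sys.argv[1])
                             ~~^^^^^^^^^^^^^
  File "m2.py", line 22, in wl
    n,ll,st2,_=cv2.connectedComponentsWithStats(cv2.morphologyEx(lid.astype(np.uint8),cv2.MORPH_OPEN,np.ones((5,5)))); q=P[ll==1+np.argmax(st2[1:,4])]
                                                                                                                                 ~~~~~~~~~^^^^^^^^^^^
    return _wrapfunc(a, 'argmax', axis=axis, out=out, **kwds)
    return bound(*args, **kwds)
ValueError: attempt to get argmax of an empty sequence
```

View pics/s4.png

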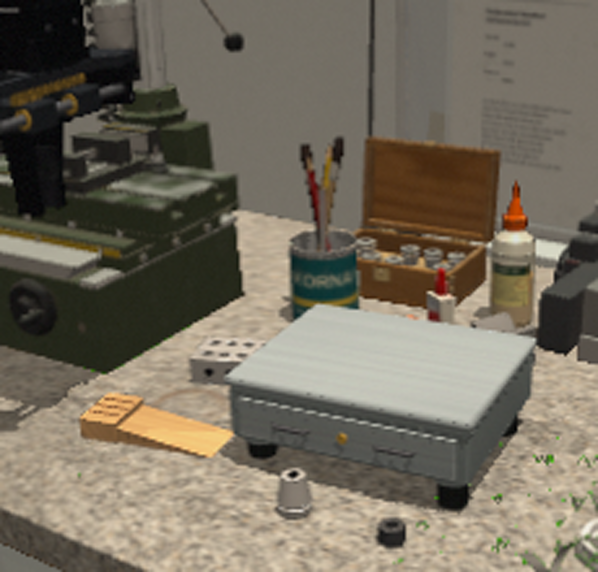

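The chest is level again and unmoved. The gripper depth profile confirms the tips are 24 mm above the reported TCP, with the body starting 70 mm behind the tips. The wedge heading is −76.5°, and the wanted heading is about −82°, through the foot. I lean the tool 15° towards the chest and descend behind the tail.

Call:
play_rows(
  commands="0 0 0 0.865 0.125 0;0 -0.1 0 0.865 0.125 0;0 0 -0.9 0 0 0;0 0 -0.9 0 0 0;0 0 -0.9 0 0 0;0 0 -0.9 0 0 0;0 0 -0.9 0 0 0;0 0 -0.5 0 0 0;0 0 0 0 0 0;0 0 0 0 0 0",
)

```text
time_s: 11.7
tcp_pos: [0.5179, 0.182, 0.0125]
ee_rot: [[0.139, -0.99, -0.036], [-0.956, -0.144, 0.257], [-0.259, -0.001, -0.966]]
wrist_force: [0.5, 0.6, 0.1]
gripper_width: 0.211
gripper_force: 0.0
```

```bash
cat > st.py <<'E'
from h import *
s=r.sense(); R=s["ee_rot"]; print(s["time_s"],"tcp",s["tcp_pos"].round(4),"tip",(s["tcp_pos"]-.024*R[:,2]).round(4),"x",R[:,0].round(3),"f",s["wrist_force"].round(2))
i=cams.camera_info("scene"); im,d=cams.capture("scene"); P=pts(i,d)
tip=s["tcp_pos"]-.024*R[:,2]
hsv=cv2.cvtColor(im,cv2.COLOR_BGR2HSV)
m=(hsv[...,0]>8)&(hsv[...,0]<28)&(hsv[...,1]>110)&(np.abs(P[...,2]-.01)<.02)&(P[...,0]<.62)&(P[...,0]>.45)&(P[...,1]<.2)&(P[...,1]>-.05)
k,l,st,_=cv2.connectedComponentsWithStats(m.astype(np.uint8)); b=1+np.argmax(st[1:,4]); q=P[l==b]
rc=cv2.minAreaRect((q[:,:2]*1000).astype(np.float32)); bx=cv2.boxPoints(rc); e=bx[np.argsort(bx[:,1])]; t=e[:2].mean(0);bk=e[2:].mean(0); h=t-bk
print("wedge rect",rc[1],"heading",np.degrees(np.arctan2(h[1],h[0])).round(1),"tip",t.round(1),"back",bk.round(1))
T=(P-tip)@R; f=(np.abs(T[...,0])<.02)&(np.abs(T[...,1])<.03)&(im.max(-1)<70)&(T[...,2]>-.05)&(P[...,2]>.003); print("finger lowest",np.sort(P[...,2][f])[:5].round(4))
c=(np.abs(P[...,2]-.08)<.006)&(P[...,0]>.5)&(P[...,1]<.06); n,l,st,_=cv2.connectedComponentsWithStats(c.astype(np.uint8)); q=P[l==1+np.argmax(st[1:,4])]; rc=cv2.minAreaRect((q[:,:2]*1000).astype(np.float32)); print("lid",rc, "slopes",(np.linalg.lstsq(np.c_[q[:,:2]-q[:,:2].mean(0),np.ones(len(q))],q[:,2],rcond=None)[0]*1000).round(2))
cv2.imwrite("pics/st.png",im)
E
python3 st.py
```

```text
11.7 tcp [0.5179 0.182  0.0125] tip [0.5188 0.1759 0.0357] x [ 0.139 -0.956 -0.259] f [0.54 0.6  0.09]
wedge rect (51.551490783691406, 142.48001098632812) heading -76.3 tip [549.9  16.3] back [516.1 154.7]
finger lowest [0.0326 0.0334 0.035  0.035  0.0357]
lid ((613.7430419921875, -73.58102416992188), (161.21226501464844, 200.26637268066406), 8.178736686706543) slopes [ 4.55  3.59 78.95]
```

Call:
play_rows(
  commands="0 0 -0.4 0 0 0;0 0 -0.3 0 0 0;0 0 0 0 0 0;0.02 -0.14 0 0 0 0;0.02 -0.14 0 0 0 0;0 0 0 0 0 0",
)

```text
time_s: 12.35
tcp_pos: [0.5187, 0.173, -0.0089]
ee_rot: [[0.138, -0.99, -0.036], [-0.956, -0.143, 0.257], [-0.259, -0.001, -0.966]]
wrist_force: [-0.3, 0.4, 0.8]
gripper_width: 0.204
gripper_force: 0.0
```

Call:
play_rows(
  commands="0.015 -0.1 0 0 0 0;0.015 -0.1 0 0 0 0;0.015 -0.1 0 0 0 0;0.015 -0.1 0 0 0 0;0 0 0 0 0 0",
)

```text
time_s: 12.85
tcp_pos: [0.5203, 0.1611, -0.0091]
ee_rot: [[0.138, -0.99, -0.037], [-0.956, -0.143, 0.256], [-0.259, -0.0, -0.966]]
wrist_force: [-0.1, -0.1, 1.0]
gripper_width: 0.209
gripper_force: 0.1
```

```bash
python3 st.py; python3 look.py w5
```

```text
12.85 tcp [ 0.5203  0.1611 -0.0091] tip [0.5212 0.155  0.0141] x [ 0.138 -0.956 -0.259] f [-0.12 -0.1   0.99]
wedge rect (56.935123443603516, 147.07015991210938) heading -85.5 tip [532.1  21.3] back [520.5 168. ]
finger lowest [0.0126 0.0143 0.0144 0.0148 0.0153]
lid ((614.1370849609375, -73.72728729248047), (162.10186767578125, 200.0442657470703), 7.814013481140137) slopes [ 4.25  3.47 78.96]
12.9 [ 0.5202  0.1612 -0.0091] -81.79 [0.27 0.28 0.23]
```

View pics/w5.png

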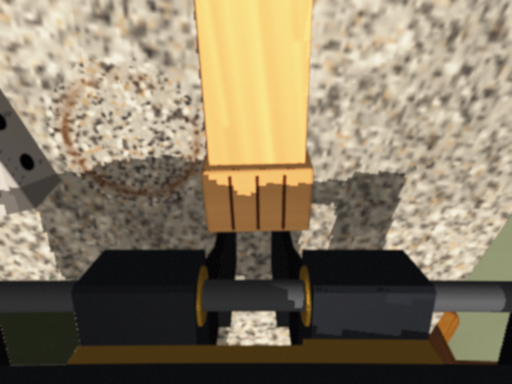

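The wedge is flush on the fingertips: tail from (208,230) to (310,230), wood running up to the image top at about x=254. I compute the axis from this view.

```bash
cat > ax.py <<'E'
from h import *
import sys
def ax(n,foot=np.array([544,-3.5])):
    f=np.load(f"pics/{n}.npz"); i=dict(mtx=f["mtx"],k1=float(f["k1"]),R=f["R"],t=f["t"]); im=f["im"]; P=pts(i,f["d"])
    hsv=cv2.cvtColor(im,cv2.COLOR_BGR2HSV)
    m=((hsv[...,0]>8)&(hsv[...,0]<28)&(hsv[...,1]>90)&(np.abs(P[...,2]-.01)<.025)).astype(np.uint8); m[250:]=0
    k,l,st,_=cv2.connectedComponentsWithStats(cv2.morphologyEx(m,cv2.MORPH_OPEN,np.ones((5,5)))); b=1+np.argmax(st[1:,4]); c=[];w=[]
    v0=st[b,1]; v1=v0+st[b,3]
    for v in range(v0+4,v1-6,4):
        u=np.where(l[v]==b)[0]; z=np.nanmedian(P[v,u,2]); a,e=ray(i,u.min()-.5,v,z),ray(i,u.max()+.5,v,z); ww=np.linalg.norm(a-e)*1000
        if 41<ww<54: c.append((a+e)[:2]*500); w.append(ww)
    c=np.array(c); L=cv2.fitLine(c.astype(np.float32),cv2.DIST_HUBER,0,.01,.01).ravel(); d=L[:2] if L[1]<0 else -L[:2]
    nrm=np.array([-d[1],d[0]]) # left of heading => +x side
    u=np.where(l[v1-2]==b)[0].mean(); bk=ray(i,u,v1-.5,.02)[:2]*1000; bk=L[2:]+d*((bk-L[2:])@d)
    print("heading",np.degrees(np.arctan2(d[1],d[0])).round(2),"n",len(c),"w",np.median(w).round(1),"back(top edge seen)",bk.round(1),"tip",(bk+120*d).round(1),"axis passes +x side of foot by",((L[2:]-foot)@nrm).round(2),"tip past near edge",((bk+120*d-foot)@d+12).round(1),"rms",np.std((c-L[2:])@nrm).round(2))
ax(sys.argv[1])
E
python3 ax.py w5; python3 ax.py w4; python3 ax.py w1
```

```text
heading -80.33 n 56 w 44.0 back(top edge seen) [519.9 141.1] tip [540.   22.8] axis passes +x side of foot by 0.52 tip past near edge -14.6 rms 0.13
heading -76.43 n 31 w 45.1 back(top edge seen) [517.7 157.5] tip [545.9  40.9] axis passes +x side of foot by 12.24 tip past near edge -30.7 rms 0.47
heading -76.71 n 21 w 45.4 back(top edge seen) [518.  157.5] tip [545.6  40.7] axis passes +x side of foot by 11.75 tip past near edge -30.7 rms 0.25
```

The axis now passes 0.5 mm from the foot axis, heading −80.3°. I match the pusher to that heading and push on straight.

Call:
play_rows(
  commands="0 0 0 0 0 0.17;0.02 -0.115 0 0 0 0;0.02 -0.115 0 0 0 0;0.02 -0.115 0 0 0 0;0.02 -0.115 0 0 0 0;0 0 0 0 0 0",
)

```text
time_s: 13.55
tcp_pos: [0.5226, 0.1471, -0.0092]
ee_rot: [[0.162, -0.986, -0.044], [-0.952, -0.168, 0.255], [-0.259, 0.0, -0.966]]
wrist_force: [-0.6, 0.9, -0.3]
gripper_width: 0.21
gripper_force: 0.0
```

```bash
python3 look.py w6; python3 ax.py w6
```

```text
13.55 [ 0.5226  0.1471 -0.0092] -80.34 [-0.59  0.9  -0.27]
heading -80.53 n 56 w 44.0 back(top edge seen) [522.7 126.7] tip [542.4   8.3] axis passes +x side of foot by 0.36 tip past near edge 0.1 rms 0.24
```

Call:
play_rows(
  commands="0.02 -0.115 0 0 0 0;0.02 -0.115 0 0 0 0;0.02 -0.115 0 0 0 0;0.02 -0.115 0 0 0 0;0.01 -0.06 0 0 0 0;0 0 0 0 0 0",
)

```text
time_s: 14.2
tcp_pos: [0.5254, 0.1317, -0.0092]
ee_rot: [[0.162, -0.986, -0.043], [-0.952, -0.168, 0.255], [-0.259, -0.0, -0.966]]
wrist_force: [-0.3, 0.5, 0.4]
gripper_width: 0.205
gripper_force: 0.0
```

Call:
play_rows(
  commands="0.01 -0.06 0 0 0 0;0.01 -0.06 0 0 0 0;0 0 0 0 0 0",
)

```text
time_s: 14.5
tcp_pos: [0.5259, 0.1283, -0.0091]
ee_rot: [[0.163, -0.986, -0.044], [-0.952, -0.168, 0.255], [-0.259, -0.0, -0.966]]
wrist_force: [0.0, -0.1, 0.4]
gripper_width: 0.208
gripper_force: 0.0
```

Call:
play_rows(
  commands="0.01 -0.05 0 0 0 0;0 0 0 0 0 0",
)

```text
time_s: 14.7
tcp_pos: [0.5262, 0.1269, -0.0092]
ee_rot: [[0.163, -0.986, -0.044], [-0.952, -0.168, 0.255], [-0.259, -0.0, -0.966]]
wrist_force: [0.3, 0.1, 0.1]
gripper_width: 0.207
gripper_force: 0.1
```

```bash
python3 look.py w7; python3 ax.py w7
```

```text
14.7 [ 0.5262  0.1269 -0.0092] -80.31 [0.32 0.06 0.12]
heading -80.81 n 39 w 44.2 back(top edge seen) [526.3 107.2] tip [545.4 -11.3] axis passes +x side of foot by 0.16 tip past near edge 19.9 rms 0.16
```

Call:
play_rows(
  commands="0.01 -0.06 0 0 0 0;0 0 0 0 0 0",
)

```text
time_s: 14.95
tcp_pos: [0.5265, 0.1251, -0.0092]
ee_rot: [[0.163, -0.986, -0.044], [-0.952, -0.168, 0.255], [-0.259, -0.0, -0.966]]
wrist_force: [0.2, 0.8, -0.8]
gripper_width: 0.205
gripper_force: 0.1
```

Call:
play_rows(
  commands="0.01 -0.05 0 0 0 0;0 0 0 0 0 0",
)

```text
time_s: 15.15
tcp_pos: [0.5268, 0.1236, -0.0092]
ee_rot: [[0.163, -0.986, -0.044], [-0.952, -0.168, 0.255], [-0.259, -0.0, -0.966]]
wrist_force: [0.3, 0.8, -0.1]
gripper_width: 0.203
gripper_force: 0.1
```

Call:
play_rows(
  commands="0.01 -0.05 0 0 0 0;0 0 0 0 0 0",
)

```text
time_s: 15.35
tcp_pos: [0.5271, 0.1221, -0.0092]
ee_rot: [[0.163, -0.986, -0.044], [-0.952, -0.168, 0.255], [-0.259, 0.0, -0.966]]
wrist_force: [0.6, -0.7, -0.2]
gripper_width: 0.21
gripper_force: 0.1
```

Call:
play_rows(
  commands="0.007 -0.04 0 0 0 0;0 0 0 0 0 0",
)

```text
time_s: 15.55
tcp_pos: [0.5273, 0.1209, -0.0092]
ee_rot: [[0.163, -0.986, -0.044], [-0.952, -0.168, 0.255], [-0.259, -0.0, -0.966]]
wrist_force: [0.2, 0.7, 0.0]
gripper_width: 0.206
gripper_force: 0.1
```

Call:
play_rows(
  commands="0.006 -0.035 0 0 0 0;0 0 0 0 0 0",
)

```text
time_s: 15.75
tcp_pos: [0.5275, 0.1199, -0.0091]
ee_rot: [[0.163, -0.986, -0.044], [-0.952, -0.168, 0.255], [-0.259, -0.0, -0.966]]
wrist_force: [0.3, 1.3, 0.1]
gripper_width: 0.206
gripper_force: 0.2
```

Call:
play_rows(
  commands="0.006 -0.035 0 0 0 0;0 0 0 0 0 0",
)

```text
time_s: 15.95
tcp_pos: [0.5276, 0.1188, -0.0092]
ee_rot: [[0.163, -0.986, -0.044], [-0.952, -0.168, 0.255], [-0.259, -0.0, -0.966]]
wrist_force: [-0.3, 0.6, -0.7]
gripper_width: 0.208
gripper_force: 0.2
```

Call:
play_rows(
  commands="0.006 -0.035 0 0 0 0;0 0 0 0 0 0",
)

```text
time_s: 16.15
tcp_pos: [0.5278, 0.1177, -0.0092]
ee_rot: [[0.163, -0.986, -0.044], [-0.952, -0.168, 0.255], [-0.259, -0.0, -0.966]]
wrist_force: [0.6, -0.0, -0.2]
gripper_width: 0.211
gripper_force: 0.2
```

Call:
play_rows(
  commands="0.006 -0.035 0 0 0 0;0 0 0 0 0 0",
)

```text
time_s: 16.35
tcp_pos: [0.528, 0.1167, -0.0091]
ee_rot: [[0.163, -0.986, -0.044], [-0.952, -0.168, 0.255], [-0.259, -0.0, -0.966]]
wrist_force: [-0.3, 1.0, -0.4]
gripper_width: 0.205
gripper_force: 0.2
```

Call:
play_rows(
  commands="0.006 -0.035 0 0 0 0;0 0 0 0 0 0",
)

```text
time_s: 16.55
tcp_pos: [0.5282, 0.1157, -0.0091]
ee_rot: [[0.163, -0.986, -0.044], [-0.952, -0.168, 0.255], [-0.259, -0.0, -0.966]]
wrist_force: [0.0, 1.0, -0.0]
gripper_width: 0.207
gripper_force: 0.2
```

Call:
play_rows(
  commands="0.006 -0.035 0 0 0 0;0 0 0 0 0 0",
)

```text
time_s: 16.75
tcp_pos: [0.5284, 0.1146, -0.0092]
ee_rot: [[0.163, -0.986, -0.044], [-0.952, -0.168, 0.255], [-0.259, -0.0, -0.966]]
wrist_force: [0.6, -0.1, 0.8]
gripper_width: 0.208
gripper_force: 0.2
```

Call:
play_rows(
  commands="0.006 -0.035 0 0 0 0;0 0 0 0 0 0",
)

```text
time_s: 16.95
tcp_pos: [0.5285, 0.1136, -0.0092]
ee_rot: [[0.163, -0.986, -0.044], [-0.952, -0.168, 0.255], [-0.259, -0.0, -0.966]]
wrist_force: [0.5, 0.2, 0.4]
gripper_width: 0.204
gripper_force: 0.2
```

```bash
python3 look.py w8; python3 ax.py w8;python3 st.py
```

```text
16.95 [ 0.5285  0.1136 -0.0092] -80.31 [0.49 0.23 0.4 ]
heading -80.92 n 24 w 49.0 back(top edge seen) [528.6  93.8] tip [547.6 -24.7] axis passes +x side of foot by 0.17 tip past near edge 33.5 rms 0.25
17.0 tcp [ 0.5286  0.1136 -0.0091] tip [0.5296 0.1074 0.014 ] x [ 0.163 -0.952 -0.259] f [-0.95 -1.19  0.97]
wedge rect (70.5553970336914, 141.58880615234375) heading -77.1 tip [560.9 -21.9] back [529.3 116.2]
finger lowest [0.014  0.0141 0.0147 0.0149 0.0155]
lid ((613.5772705078125, -73.82135009765625), (161.05349731445312, 200.72032165527344), 7.6321563720703125) slopes [ 4.17  3.6  78.94]
```

Call:
play_rows(
  commands="0.005 -0.03 0 0 0 0;0 0 0 0 0 0",
)

```text
time_s: 17.25
tcp_pos: [0.5287, 0.1127, -0.0091]
ee_rot: [[0.163, -0.986, -0.044], [-0.952, -0.168, 0.256], [-0.259, -0.0, -0.966]]
wrist_force: [0.2, 0.9, -0.7]
gripper_width: 0.203
gripper_force: 0.2
```

Call:
play_rows(
  commands="0.005 -0.03 0 0 0 0;0 0 0 0 0 0",
)

```text
time_s: 17.45
tcp_pos: [0.5288, 0.1118, -0.0091]
ee_rot: [[0.163, -0.986, -0.044], [-0.952, -0.168, 0.255], [-0.259, -0.0, -0.966]]
wrist_force: [-0.0, 0.8, -0.2]
gripper_width: 0.206
gripper_force: 0.2
```

Call:
play_rows(
  commands="0.005 -0.03 0 0 0 0;0 0 0 0 0 0",
)

```text
time_s: 17.65
tcp_pos: [0.529, 0.1109, -0.0092]
ee_rot: [[0.163, -0.986, -0.044], [-0.952, -0.168, 0.255], [-0.259, -0.0, -0.966]]
wrist_force: [0.5, -0.0, -0.5]
gripper_width: 0.206
gripper_force: 0.2
```

Call:
play_rows(
  commands="0.005 -0.03 0 0 0 0;0 0 0 0 0 0",
)

```text
time_s: 17.85
tcp_pos: [0.5291, 0.11, -0.0092]
ee_rot: [[0.163, -0.986, -0.044], [-0.952, -0.168, 0.255], [-0.259, -0.0, -0.966]]
wrist_force: [-0.2, 0.4, 0.9]
gripper_width: 0.203
gripper_force: 0.2
```

Call:
play_rows(
  commands="0.005 -0.03 0 0 0 0;0 0 0 0 0 0",
)

```text
time_s: 18.05
tcp_pos: [0.5293, 0.1091, -0.0092]
ee_rot: [[0.163, -0.986, -0.044], [-0.952, -0.168, 0.255], [-0.259, -0.0, -0.966]]
wrist_force: [0.1, 0.2, 0.1]
gripper_width: 0.21
gripper_force: 0.2
```

Call:
play_rows(
  commands="0.005 -0.03 0 0 0 0;0 0 0 0 0 0",
)

```text
time_s: 18.25
tcp_pos: [0.5294, 0.1082, -0.0091]
ee_rot: [[0.163, -0.986, -0.044], [-0.952, -0.168, 0.255], [-0.259, -0.0, -0.966]]
wrist_force: [-0.2, 0.2, -0.0]
gripper_width: 0.205
gripper_force: 0.2
```

```bash
cp pics/st.png pics/st_prev.png; python3 st.py; python3 look.py w9; python3 ax.py w9; python3 -c "
import cv2
im=cv2.imread('pics/st.png')[200:260,150:310]; cv2.imwrite('pics/c2.png',cv2.resize(im,None,fx=5,fy=5,interpolation=cv2.INTER_CUBIC))"
```

```text
18.25 tcp [ 0.5294  0.1082 -0.0091] tip [0.5305 0.1021 0.014 ] x [ 0.163 -0.952 -0.259] f [-0.15  0.17 -0.03]
wedge rect (72.53768920898438, 126.54242706298828) heading -80.8 tip [558.2 -28.7] back [538.1  96.2]
finger lowest [0.0131 0.0138 0.0144 0.0151 0.0155]
lid ((613.5770874023438, -73.44617462158203), (161.72178649902344, 200.583984375), 7.99894380569458) slopes [ 3.96  3.86 78.92]
18.3 [ 0.5294  0.1082 -0.0091] -80.31 [0.55 0.41 0.57]
heading -80.83 n 18 w 49.3 back(top edge seen) [529.5  88.5] tip [548.6 -30. ] axis passes +x side of foot by 0.34 tip past near edge 38.9 rms 0.26
```

View pics/c2.png

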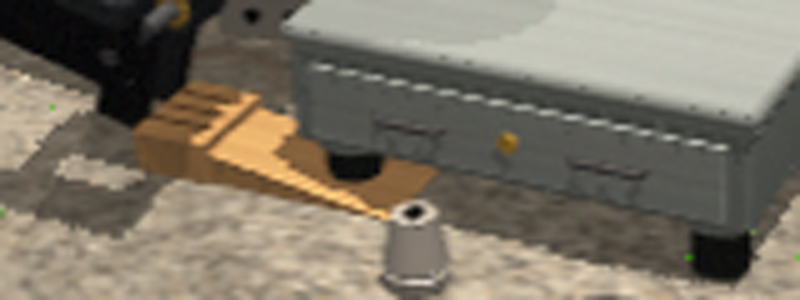

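The foot sits over the wedge, whose tip shows beyond it, and the collet is clear. No push resistance yet, so I continue in small steps.

Call:
play_rows(
  commands="0.005 -0.025 0 0 0 0;0 0 0 0 0 0",
)

```text
time_s: 18.55
tcp_pos: [0.5296, 0.1075, -0.0091]
ee_rot: [[0.163, -0.986, -0.044], [-0.952, -0.168, 0.255], [-0.259, -0.0, -0.966]]
wrist_force: [-0.4, 0.2, -0.3]
gripper_width: 0.205
gripper_force: 0.2
```

Call:
play_rows(
  commands="0.005 -0.025 0 0 0 0;0 0 0 0 0 0",
)

```text
time_s: 18.75
tcp_pos: [0.5297, 0.1068, -0.0092]
ee_rot: [[0.163, -0.986, -0.044], [-0.952, -0.168, 0.256], [-0.259, 0.0, -0.966]]
wrist_force: [0.8, 1.8, 0.1]
gripper_width: 0.204
gripper_force: 0.3
```

Call:
play_rows(
  commands="0.005 -0.025 0 0 0 0;0 0 0 0 0 0",
)

```text
time_s: 18.95
tcp_pos: [0.5299, 0.1061, -0.0091]
ee_rot: [[0.163, -0.986, -0.044], [-0.952, -0.168, 0.256], [-0.259, -0.0, -0.966]]
wrist_force: [-0.1, 1.0, 0.4]
gripper_width: 0.206
gripper_force: 0.6
```

```bash
for k in 1 2 3; do python3 st.py | grep -E "tcp|lid"; done
```

```text
18.95 tcp [ 0.5299  0.1061 -0.0091] tip [0.5309 0.1    0.014 ] x [ 0.163 -0.952 -0.259] f [-0.12  1.01  0.41]
lid ((613.5511474609375, -73.65532684326172), (160.51568603515625, 200.77354431152344), 8.125140190124512) slopes [ 4.48  3.52 78.95]
19.0 tcp [ 0.5299  0.1061 -0.0091] tip [0.5309 0.1    0.0141] x [ 0.163 -0.952 -0.259] f [0.44 1.42 0.12]
lid ((613.5669555664062, -73.62289428710938), (162.00485229492188, 201.161376953125), 8.06176471710205) slopes [ 4.31  3.94 78.95]
19.05 tcp [ 0.5299  0.1061 -0.0092] tip [0.5309 0.1    0.014 ] x [ 0.163 -0.952 -0.259] f [ 0.08  0.38 -0.12]
lid ((613.74267578125, -73.6419906616211), (161.64292907714844, 200.1707763671875), 7.8909993171691895) slopes [ 4.14  3.66 78.95]
```

Call:
play_rows(
  commands="0.004 -0.02 0 0 0 0;0 0 0 0 0 0;0 0 0 0 0 0",
)

```text
time_s: 19.4
tcp_pos: [0.53, 0.1056, -0.0092]
ee_rot: [[0.163, -0.986, -0.044], [-0.952, -0.168, 0.256], [-0.259, -0.0, -0.966]]
wrist_force: [-0.6, 2.0, 0.6]
gripper_width: 0.204
gripper_force: 1.1
```

Call:
play_rows(
  commands="0.004 -0.02 0 0 0 0;0 0 0 0 0 0;0 0 0 0 0 0",
)

```text
time_s: 19.7
tcp_pos: [0.53, 0.1051, -0.0092]
ee_rot: [[0.163, -0.986, -0.044], [-0.952, -0.168, 0.256], [-0.26, 0.0, -0.966]]
wrist_force: [0.2, 3.8, -0.4]
gripper_width: 0.211
gripper_force: 1.8
```

Resistance builds up to about 4 N, so the wedge is snug under the foot. I back off, straighten the tool, close the fingers and go back over the press spot.

Call:
play_rows(
  commands="-0.02 0.1 0 0 0 0;-0.06 0.4 0 0 0 0;0 0 0.4 0 0 0;0 0 0.9 0 0 0;0 0 0.9 0 0 0;0 0 0.9 0 0 0;0 0 0.9 0 0 0;0.1 -0.8 0 -0.86 -0.14 0;0.1 -0.8 0 -0.86 -0.14 0;0.1 -0.9 0 0 0 0;0.1 -0.9 0 0 0 0;0.15 -0.73 0 0 0 0;0 0 0 0 0 0;0 0 0 0 0 0",
  grip=0,
)

```text
time_s: 21.1
tcp_pos: [0.5443, -0.0043, 0.1116]
ee_rot: [[0.167, -0.986, -0.001], [-0.986, -0.167, 0.0], [-0.001, 0.001, -1.0]]
wrist_force: [0.4, -0.1, -0.5]
gripper_width: 0.002
gripper_force: 0.0
```

```bash
python3 st.py; python3 look.py w10; python3 ax.py w10
```

```text
21.1 tcp [ 0.5443 -0.0043  0.1116] tip [ 0.5444 -0.0043  0.1356] x [ 0.167 -0.986 -0.001] f [ 0.4  -0.08 -0.51]
wedge rect (150.1046142578125, 70.68150329589844) heading -91.9 tip [535.7 -34.1] back [540.5 115.9]
finger lowest [0.0055 0.0074 0.0078 0.0083 0.0085]
lid ((614.435791015625, -73.50119018554688), (162.18032836914062, 200.29579162597656), 8.255229949951172) slopes [ 4.18  3.4  78.95]
21.15 [ 0.5443 -0.0038  0.1114] -80.32 [-0.08  0.56  0.07]Traceback (most recent call last):
  File "ax.py", line 16, in <module>
    ax(sys.argv[1])
    ~~^^^^^^^^^^^^^
  File "ax.py", line 12, in ax
    c=np.array(c); L=cv2.fitLine(c.astype(np.float32),cv2.DIST_HUBER,0,.01,.01).ravel(); d=L[:2] if L[1]<0 else -L[:2]
                     ~~~~~~~~~~~^^^^^^^^^^^^^^^^^^^^^^^^^^^^^^^^^^^^^^^^^^^^^^^
cv2.error: OpenCV(4.12.0) /io/opencv/modules/imgproc/src/linefit.cpp:618: error: (-215:Assertion failed) npoints2 >= 0 || npoints3 >= 0 in function 'fitLine'
```

The chest is unmoved and level. Now the proof press.

Call:
play_rows(
  commands="0 0 -0.9 0 0 0;0 0 -0.8 0 0 0;0 0 -0.08 0 0 0;0 0 -0.03 0 0 0;0 0 -0.03 0 0 0;0 0 0 0 0 0",
)

```text
time_s: 21.8
tcp_pos: [0.5447, -0.0038, 0.0565]
ee_rot: [[0.169, -0.986, -0.001], [-0.986, -0.169, 0.001], [-0.001, 0.0, -1.0]]
wrist_force: [0.3, -0.4, 0.2]
gripper_width: 0.006
gripper_force: 0.0
```

Call:
play_rows(
  commands="0 0 -0.03 0 0 0;0 0 -0.02 0 0 0;0 0 0 0 0 0",
)

```text
time_s: 22.1
tcp_pos: [0.5447, -0.004, 0.0554]
ee_rot: [[0.169, -0.986, -0.001], [-0.986, -0.169, 0.001], [-0.001, 0.001, -1.0]]
wrist_force: [-1.6, 1.4, 5.3]
gripper_width: 0.007
gripper_force: 2.7
```

Call:
play_rows(
  commands="0 0 -0.025 0 0 0;0 0 -0.015 0 0 0;0 0 0 0 0 0",
)

```text
time_s: 22.4
tcp_pos: [0.5446, -0.0039, 0.0553]
ee_rot: [[0.169, -0.986, -0.001], [-0.986, -0.169, 0.0], [-0.001, 0.0, -1.0]]
wrist_force: [-5.0, 1.1, 12.0]
gripper_width: 0.003
gripper_force: 5.7
```

12 N with only about 0.1 mm of give, so the chest is steady. I hold for a moment, then let go and clear.

Call:
play_rows(
  commands="0 0 -0.003 0 0 0;0 0 0 0 0 0;0 0 0 0 0 0;0 0 0 0 0 0;0 0 0 0 0 0",
)

```text
time_s: 22.9
tcp_pos: [0.5446, -0.0039, 0.0553]
ee_rot: [[0.169, -0.986, -0.0], [-0.986, -0.169, 0.0], [-0.001, 0.0, -1.0]]
wrist_force: [-4.8, 2.1, 11.9]
gripper_width: 0.007
gripper_force: 5.9
```

Call:
play_rows(
  commands="0 0 0.05 0 0 0;0 0 0.1 0 0 0;0 0 0.3 0 0 0;0 0 0.9 0 0 0;0 0 0.9 0 0 0;0 0.5 0.9 0 0 0;0 0.9 0.9 0 0 0;0 0.9 0.5 0 0 0;0 0.9 0 0 0 0;0 0 0 0 0 0;0 0 0 0 0 0",
)

```text
time_s: 24.0
tcp_pos: [0.5439, 0.0922, 0.1894]
ee_rot: [[0.169, -0.986, -0.003], [-0.986, -0.169, 0.0], [-0.001, 0.002, -1.0]]
wrist_force: [-0.4, -0.5, -0.1]
gripper_width: 0.002
gripper_force: 0.0
```

```bash
python3 st.py; python3 look.py w11; python3 ax.py w11; python3 - <<'E'
import sys; sys.path.insert(0,'.')
import subprocess
s=open('m.py').read().replace('np.load(f"pics/{n}0.npz")','(lambda q:dict(im=q[0],d=q[1]))(cams.capture(n))'); exec(s)
E
```

```text
24.0 tcp [0.5439 0.0922 0.1894] tip [0.544  0.0922 0.2134] x [ 0.169 -0.986 -0.001] f [-0.39 -0.54 -0.06]
wedge rect (146.38429260253906, 68.2217025756836) heading -92.1 tip [535.4 -31.3] back [540.7 115. ]
finger lowest [0.2141 0.2143 0.2149 0.2149 0.2151]
lid ((613.748779296875, -73.86678314208984), (161.4779815673828, 199.95443725585938), 8.000473976135254) slopes [ 4.37  3.32 78.95]
24.05 [0.5439 0.0916 0.1892] -80.31 [-0.07  0.65 -0.23]
heading -81.04 n 15 w 45.6 back(top edge seen) [530.4  86.9] tip [549.1 -31.6] axis passes +x side of foot by 0.63 tip past near edge 40.6 rms 0.42
top table z 0.0005024006036516316
lid [ 220  130   90   75 5152] ((616.0638427734375, -72.83850860595703), (162.2918243408203, 200.53665161132812), 8.261391639709473) z [0.0777 0.0803 0.0827]
[[521.4000244140625, 14.699999809265137], [550.2000122070312, -183.6999969482422], [710.7999877929688, -160.39999389648438], [682.0, 38.0]]
wedge [207 194  15  16 141] ((535.3191528320312, 61.330482482910156), (32.4966926574707, 40.907386779785156), 75.94307708740234) z [0.0132 0.0198 0.0226]
[[511.5, 50.5], [551
[... 1069 characters left out ...]
001525878906], [573.5999755859375, 112.5999984741211], [505.8999938964844, 115.4000015258789]]
 obj [167. 186.] 831 [0.623 0.224 0.027] [0.563 0.214 0.01 ] [0.75  0.3   0.045]
 obj [205. 196.] 291 [0.644 0.121 0.024] [0.62  0.093 0.01 ] [0.687 0.157 0.026]
 obj [266. 233.] 920 [ 0.542 -0.12   0.035] [ 0.522 -0.181  0.01 ] [0.698 0.013 0.045]
 obj [232. 248.] 163 [ 0.49  -0.072  0.022] [ 0.482 -0.08   0.01 ] [ 0.507 -0.058  0.032]
 obj [270. 262.] 59 [ 0.499 -0.15   0.013] [ 0.49  -0.158  0.01 ] [ 0.51  -0.141  0.015]
 obj [265. 289.] 22 [ 0.426 -0.184  0.014] [ 0.422 -0.187  0.01 ] [ 0.433 -0.176  0.016]
 obj [270. 289.] 15 [ 0.43  -0.191  0.015] [ 0.427 -0.194  0.012] [ 0.435 -0.188  0.016]
```

The chest is unmoved and level, the wedge is centred with its tip 40.6 mm past the near edge, and the bystanders are untouched. I hand in.

```bash
python3 -c "
from station import r
print(r.finish_job())"
```

```text
the job is handed in; nothing more can be done
None
```

The job is done and handed in: the chest rocked about 6 mm at roughly 5.5 N before wedging, and with the wedge squarely under the short foot it gave only about 0.1 mm under a 12 N press and still measured level and in place after release.

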